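# Bring the part under the microscope and set its lamp lever

## Robot

A 6-joint arm with a two-finger parallel gripper is mounted at the origin on the work surface. World frame = base frame: x ahead of the robot, y to its left, z up, the work surface at z = 0. Lengths are in m, angles in rad, forces in N, time in s.
With the tool pointing down it reaches from about 0.4 to 0.825 m from the base axis. Payload 7 kg.
Tool frame: the origin (TCP) lies at the very end of the fingers, on their centre line; the grasp point (between the pads) lies behind it (env.grasp_offset is the x of the grasp point in the tool frame, in m); x points along the fingers, y is the direction in which the jaws open and shut, and the axes are right-handed (so a half turn about x gives the same grasp; the last joint's range is limited). The gripper opens to 88 mm and grips with 3 to 60 N. Pads are 19 mm wide; open, the fingers measure 130 mm over their backs; the gripper's body (78 mm by 193 mm) begins 47 mm behind the grasp point.
Start: joints at [1.482, 0.359, 0.012, 0, -1.224, -0.288], TCP at [0.248, 0.628, 0.227] pointing down, gripper open.
Joint ranges: [-3.07, 3.07], [-1.43, 2.12], [-1.02, 1.25], [-3.03, 1.67], [-3.05, -0], [-3.03, 3.03]. Speed limits (rad/s): [2.39, 2.39, 3.01, 3.14, 3.14, 3.14].

## Interface

Orientations are given as a unit quaternion [x, y, z, w].
In Python, from rig import env gives the robot as it stands. Calls block until the motion is done:
- env.move_to(position, orientation): joint-space move of the TCP to a pose.
- env.move_l(position, vel=0.15, rotation=None, threshold=None): straight line of the TCP; rotation=None keeps the orientation; vel is the mean speed in m/s. With threshold (N) it stops when the force on the tool has changed by that much, and returns True; else False.
- env.goto_joints(angles): joint-space move.
- env.command_gripper(opening): finger opening in m; the grip force is fixed at half the most; returns when the fingers have stopped.
- env.dwell(seconds).
- env.solve_ik(position, orientation): joint angles nearest the present ones, or None.
- env.get_obs(): the state.
- env.grab_frame(name): name is "scene" or "side" or "wrist"; returns a dict with "frame" (420x560x3 uint8, red, green, blue), "z_map" (420x560 float32, m along the optical axis (not along the pixel's ray), 0 where there is no reading), "fx", "fy", "cx", "cy" (pixels), "camera_from_world" (4x4, takes a point from world to camera coordinates). Camera axes: x right, y up, looking along -z (the intrinsics and any distortion apply to the point x, -y, -z); pixel columns grow to the right and rows downward; lengths in m; the calibration is good to about 2 mm. The wrist camera is an equidistant fisheye: a pixel r from the principal point sees the ray r / f radians off the axis. A picture is of the moment at which its call begins.
A pose or a line that the arm cannot do raises env.MotionError and nothing moves.
- env.sign_off(): hands the job in, once; it reports no verdict.
The state is a dict: "time": time; "joint_pos": joint angles; "qd": joint speeds; "effort": joint torques, N m; "eef_pos": TCP position; "eef_rot": TCP orientation; "contact_force": force on the tool from outside, world axes, zero at the start; "wrist_torque": the same for the moment, N m; "gripper_width": finger opening in m.
Only numpy, scipy, OpenCV 4.12 (cv2) and the standard library are available. Lean on these libraries where they do the work, as an engineer would, in place of code of your own. Each camera call takes 0.05 s, during which the arm holds its last target.

## Task

Push the aluminium stage slide fully home under the microscope, until its tongue meets the end stop; it jams if pushed off-centre, so push the middle of its end bar. Then swing the lamp control's lever so that it stands in line with the index tabs on the quadrant rim, and let go. Do not bump the microscope head, do not shift the index tabs, and leave the other things on the bench where they are.

Things in the scene. Friction and masses are not known exactly. Their poses are not given: they have to be found in the camera images.
- station: Microscope stage, fixed on the bench left of the lamp control, lying across: grey base 340x140x12 mm, x -120 to 220 mm. Origin at bench level under the centre line; x = slide travel (from the robot's left to its right), z up. Steel guides at x 38-82, 31 mm high, hold the slide's tongue with 1.5 mm side play under lips. End stop face at x 170. The slide is home when its push face is at x = 0 here.
- slide: Loose T-shaped aluminium slide, 0.3-0.65 kg, on the base (underside 12 mm over the bench). Origin: foot of the push face (its left end), at its middle; x = travel. End bar x 0-20, y +-65, 34 mm high; tongue to x 170, 64 wide, 10 thick, round holder at x 100. Starts 50-80 mm short of home; needs 2-8 N at mid-bar, jams if pushed 30 mm or more off-centre. Polished, slippery bar. Stop at 12-20 N.
- scope_head: Black microscope head fixed over the stage, in the frame of station: x -12 to 128, y +-60 (knobs +-78), z 165-240 mm; barrel 62 mm across at x 100 down to z 100; eyepieces, column beyond x 85, to z 315 mm. At home the push face is under its near edge, so a vertical tool would hit it: lean the tool's upper end 28-45 degrees away from the head (to -x). Do not bump it (3 N).
- lamp_box: Lamp control, fixed to the bench: grey box 200 x 90 x 50 mm (vents on its far half), origin at the centre of its underside, z up, x away from the robot. Lever axle parallel to its y axis at x = -30, z = 50 mm. Two dark quadrant discs (radius 55 mm about the axle, at y 15 to 23 mm either side) flank the lever.
- lamp_lever (a joint): Angle of the lever about the axle (rad): 0 = upright, negative = leaning to -x of the box (towards the robot), positive = leaning to +x; range +-0.85. It stays where it is left; about 2 to 3 N at the paddle moves it. It starts between -0.8 and -0.35.
- lever_grip (a point): Point in the lever's white plastic paddle, 105 mm from the axle, on the lever's centre line. Paddle: 14 mm thick along the axle (box y), 26 mm wide, from 70 to 125 mm out from the axle; below it a steel bar 10 x 18 mm.
- index_tab (a joint): Angle of the index tabs about the same axle, same zero and sense as the lever (rad), between -0.1 and 0.5. The lever is set when its angle equals this. The tabs are stiff, but leave them alone.
- index_point (a point): Point in the lever's plane, 105 mm from the axle, in line with the index tabs: where lever_grip must come. The tabs are two brass blocks 12 mm wide on the disc rims, y 13 to 27 mm either side of the lever, reaching 69 mm from the axle.
- tin: Bystander: aluminium tin, 45 mm across, 32 mm high, on the robot's side of the stage.
- screwdriver: Bystander: screwdriver 160 mm, lying at the left.
- brush: Bystander: brush 170 mm, lying at the left.
- jar: Bystander: glass jar 60 mm across, 65 mm high, beyond the stage.
- cup: Bystander: grey cup 72 mm across, 85 mm high, at the right.
- tray: Bystander: wooden parts tray 130 x 90 x 25 mm, at the right.
- oil: Bystander: amber bottle 38 mm across, 100 mm high, beyond the gap between stage and lamp control.
There are look-alikes about, which are no part of the job. Of the things shaped like the slide, the aluminium one is meant.

How it is judged:
On the way, in this order (a step that is already met when the one before it is completed fails the run):
1. the slide is fully home against its end stop (x of slide in the frame of station above -0.003 m), for 0.2 s.
2. the lever stands in line with the index tabs (x of slide in the frame of station above -0.003 m and distance between lever_grip and index_point below 0.008 m), for 0.2 s.
At the end, for the whole second after the job is handed in: The slide is home (push face within 3 mm of its home place), the lever's paddle point is within 8 mm (about 4 degrees) of the index point, and both are at rest and released (all of step 2 and velocity of joint lamp_lever between -0.05 and 0.05 rad/s and linear speed of slide below 0.01 m/s); the robot touches nothing.
It fails at once if the microscope head is bumped (over 3 N) (contact force between any of the arm, the fingers and scope_head above 3 N).
It fails at once if the index tabs are shifted by more than 6 mm at the lever point (distance of index_point from where it was at the start of the episode above 0.006 m).
It fails at once if a bystander is shifted by more than 40 mm (distance of any of tin, screwdriver, brush, jar, cup, tray, oil from where it was at the start of the episode above 0.04 m).
It also fails if it takes over 72 s, if anything falls off the work surface, if the arm or the gripper's body presses on something with over 40 N, if the wrist force passes 120 N, or if a joint passes its speed limit or range.

## Working session

There is one attempt and no reset: what is moved stays moved. The work goes in short steps, each a Python script; the robot and the scene stay as the last script left them, time stands still between calls to the robot, and variables do not carry over. Pictures are saved under pics/ and viewed, and the job is handed in when it is done.

```bash
ls; mkdir -p pics
cat > h.py <<'E'
import numpy as np, cv2
from rig import env
def grab(n):
    f=env.grab_frame(n); np.savez('pics/'+n+'.npz',**f); return f
def world(f):
    """HxWx3 world points from z map, pinhole"""
    z=f['z_map'];h,w=z.shape
    u,v=np.meshgrid(np.arange(w),np.arange(h))
    p=np.stack([(u-f['cx'])/f['fx']*z,-(v-f['cy'])/f['fy']*z,-z,np.ones_like(z)],-1)
    T=np.linalg.inv(f['camera_from_world'])
    return (p@T.T)[...,:3]
def proj(f,P):
    P=np.atleast_2d(P);c=np.c_[P,np.ones(len(P))]@f['camera_from_world'].T
    return np.c_[f['cx']+f['fx']*c[:,0]/-c[:,2], f['cy']-f['fy']*c[:,1]/-c[:,2]]
def ray(f,u,v,z):
    T=np.linalg.inv(f['camera_from_world']);d=T[:3,:3]@np.array([(u-f['cx'])/f['fx'],-(v-f['cy'])/f['fy'],-1]);o=T[:3,3]
    return o+d*(z-o[2])/d[2]
E
python3 - <<'E'
from h import *
for n in ('scene','side','wrist'):
    f=grab(n); cv2.imwrite(f'pics/{n}0.png',f['frame'][:,:,::-1])
    print(n,f['fx'],f['cx'],f['cy'],np.linalg.inv(f['camera_from_world']).round(3).tolist(),(f['z_map']>0).mean())
o=env.get_obs();print({k:np.round(v,3).tolist() for k,v in o.items()},env.grasp_offset)
E
```

```text
pics
scene 527.491866180203 285.4909567248024 216.72005292856375 [[-0.445, -0.761, 0.472, 1.305], [0.895, -0.376, 0.24, 0.294], [-0.005, 0.529, 0.849, 1.462], [0.0, 0.0, 0.0, 1.0]] 0.9960799319727891
side 532.3034709715453 281.91180999704693 200.65436749082915 [[0.726, 0.413, -0.55, -0.18], [-0.688, 0.453, -0.567, -0.831], [0.015, 0.79, 0.613, 0.928], [0.0, 0.0, 0.0, 1.0]] 0.9960544217687075
wrist 325.19226210127806 274.3367200883137 210.4279566292473 [[-0.37, 0.892, 0.26, 0.318], [-0.929, -0.356, -0.101, 0.601], [0.002, -0.279, 0.96, 0.385], [0.0, 0.0, 0.0, 1.0]] 0.9886352040816326
{'time': 0.15, 'joint_pos': [1.482, 0.359, 0.011, -0.0, -1.224, -0.288], 'qd': [0.0, -0.001, 0.003, 0.002, 0.001, -0.001], 'effort': [-0.001, -58.328, 29.329, 7.001, 0.009, -0.0], 'eef_pos': [0.248, 0.627, 0.226], 'eef_rot': [-0.695, 0.133, 0.695, 0.132], 'contact_force': [0.065, -0.851, 0.089], 'wrist_torque': [-0.014, -0.053, -0.022], 'gripper_width': 0.088} -0.0188
```

View pics/scene0.png

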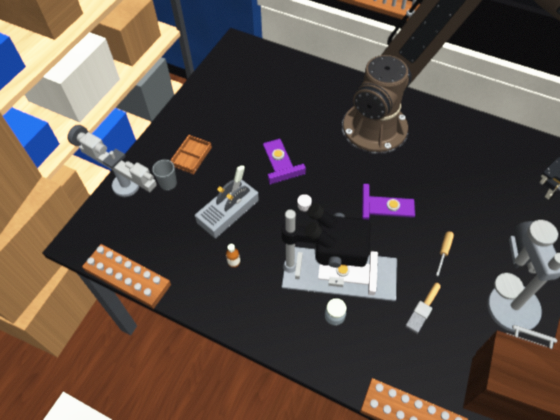

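View pics/side0.png

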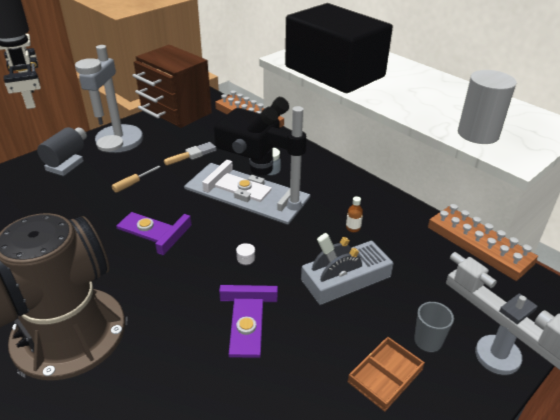

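View pics/wrist0.png

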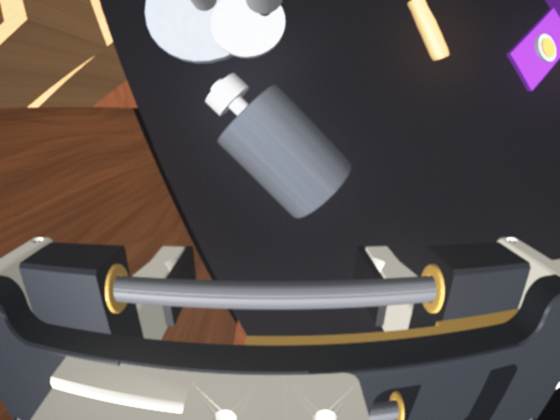

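The scene view shows three T-shapes. Two are purple, at scene (284,162) and (388,204). The third is aluminium, lying in the stage at (350,270), and it fits the description by colour and by being in the guides. The lever with its white paddle is at (238,180), with brass tabs near it. I'll confirm the slide in enlarged crops.

Run:
```python
from h import *
s=dict(np.load('pics/scene.npz')); d=dict(np.load('pics/side.npz'))
def crop(f,r,k):
    x0,y0,x1,y1=r; return cv2.resize(f['frame'][y0:y1,x0:x1,::-1],None,fx=k,fy=k,interpolation=cv2.INTER_CUBIC)
a=crop(s,(275,200,405,310),4); b=crop(d,(180,130,315,225),4)
cv2.imwrite('pics/c1.png',a);cv2.imwrite('pics/c2.png',b)
l1=crop(s,(190,155,265,240),5); l2=crop(d,(295,225,400,305),4)
l1=cv2.resize(l1,(375,425));l2=l2
c=np.zeros((430,800,3),np.uint8);c[:425,:375]=l1;c[:320,378:378+420]=l2
cv2.imwrite('pics/c3.png',c)
# depth-based
for n,f,r in (('scene',s,(275,200,405,310)),('side',d,(180,130,315,225))):
    W=world(f); x0,y0,x1,y1=r; w=W[y0:y1,x0:x1].reshape(-1,3); col=f['frame'][y0:y1,x0:x1].reshape(-1,3).astype(int)
    br=(col.min(1)>90)&(np.ptp(col,axis=1)<45)
    for lo,hi,t in ((.006,.017,'base'),(.04,.051,'bartop')):
        m=br&(w[:,2]>lo)&(w[:,2]<hi); p=w[m]
        rect=cv2.minAreaRect(p[:,:2].astype(np.float32)); print(n,t,m.sum(),p[:,2].mean().round(4),np.round(rect[0],4),np.round(rect[1],4),rect[2])
    print(n,'bench z',np.median(W[...,2][(W[...,2]<.02)&(W[...,2]>-.02)]))
```

```text
scene base 2253 0.0122 [0.5013 0.087 ] [0.3602 0.3414] 18.609586715698242
scene bartop 293 0.0454 [0.5893 0.0551] [0.3762 0.2438] 72.3595962524414
scene bench z 0.0010644454596296926
side base 1935 0.0131 [0.5934 0.1686] [0.2123 0.4577] 6.045321941375732
side bartop 287 0.046 [0.6493 0.1186] [0.196  0.2786] 26.923513412475586
side bench z 0.0017458101772895862
```

View pics/c1.png

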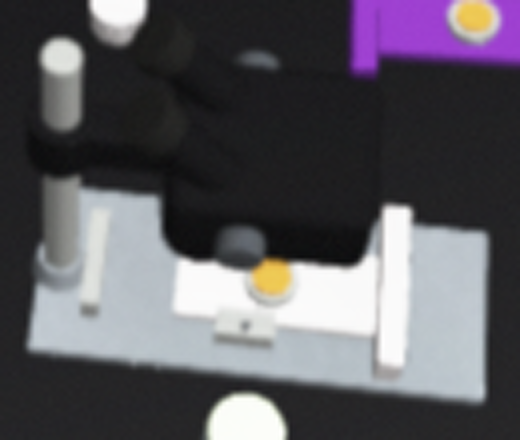

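View pics/c2.png

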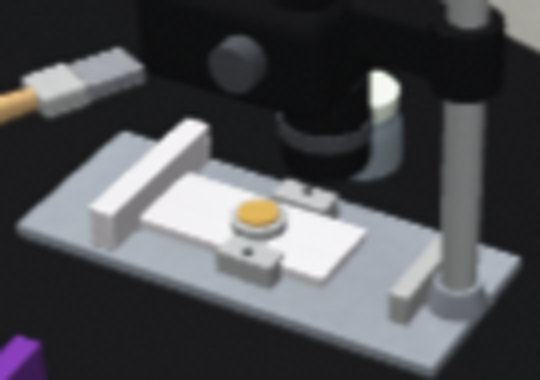

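View pics/c3.png

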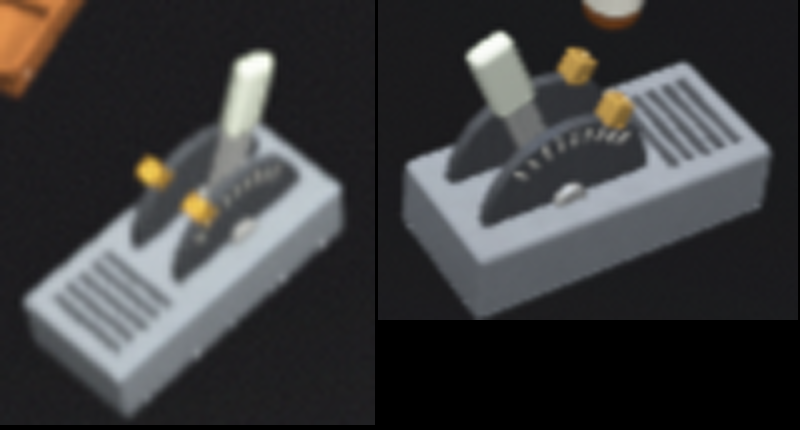

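The crops confirm the slide. Its aluminium bar is at scene about (373,272) and its tongue is in the guides. The tabs are at scene (220,189) and (230,197), and the paddle tip is at (240,167). Next I compute the poses.

```bash
cat > m.py <<'E'
from h import *
s=dict(np.load('pics/scene.npz')); d=dict(np.load('pics/side.npz'))
def rect(P):
    r=cv2.minAreaRect(P[:,:2].astype(np.float32)); return np.round(r[0],4),np.round(r[1],4),round(r[2],2)
if __name__=='__main__':
    np.set_printoptions(suppress=True,precision=4)
    S2=[(18,226),(125,131),(520,260),(432,366)]
    print('base corners side',[ray(d,180+x/4,130+y/4,.012)[:2].round(4).tolist() for x,y in S2])
    S1=[(487,232),(484,399),(30,350)]
    print('base corners scene',[ray(s,275+x/4,200+y/4,.012)[:2].round(4).tolist() for x,y in S1])
    # bar top corners z=.046
    print('bar side',[ray(d,180+x/4,130+y/4,.046)[:2].round(4).tolist() for x,y in [(92,206),(109,213),(210,128),(190,119)]])
    print('bar scene',[ray(s,275+x/4,200+y/4,.046)[:2].round(4).tolist() for x,y in [(412,209),(402,367),(378,365),(386,206)]])
    L2=[(408,163),(480,262),(770,155),(685,62)]
    print('box side',[ray(d,295+(x-378)/4,225+y/4,.05)[:2].round(4).tolist() for x,y in L2])
    L1=[(343,188),(262,125),(25,298),(125,375)]
    print('box scene',[ray(s,190+x/5,155+y/5,.05)[:2].round(4).tolist() for x,y in L1])
    for n,f,r in (('scene',s,(190,155,265,240)),('side',d,(295,225,400,305))):
        W=world(f);x0,y0,x1,y1=r;w=W[y0:y1,x0:x1];c=f['frame'][y0:y1,x0:x1].astype(int)
        brass=((c[...,0]-c[...,2]>70)&(w[...,2]>.06)).astype(np.uint8)
        k,lab,st,cen=cv2.connectedComponentsWithStats(brass)
        for i in range(1,k):
            if st[i,4]>5: print(n,'brass',st[i,4],cen[i]+[x0,y0],np.median(w[lab==i],0))
        wh=((c.min(2)>150)&(w[...,2]>.09)).astype(np.uint8)
        p=w[wh>0];print(n,'paddle',len(p),np.median(p,0),p.min(0),p.max(0)); 
        v,u=np.nonzero(wh); print(u.mean()+x0,v.mean()+y0)
        tp=w[(w[...,2]>.042)&(w[...,2]<.058)]; print(n,'boxtop',len(tp),rect(tp),np.median(tp[:,2]))
E
python3 m.py
```

```text
base corners side [[0.4787, 0.2539], [0.6111, 0.3003], [0.7182, -0.0193], [0.5906, -0.0613]]
base corners scene [[0.4815, 0.2588], [0.613, 0.3045], [0.7262, -0.0128]]
bar side [[0.5066, 0.1983], [0.5103, 0.1835], [0.6309, 0.2192], [0.6275, 0.2386]]
bar scene [[0.5075, 0.2019], [0.6321, 0.2424], [0.6383, 0.2262], [0.5138, 0.1833]]
box side [[0.4727, -0.2309], [0.4473, -0.3123], [0.6337, -0.37], [0.6605, -0.2847]]
box scene [[0.4762, -0.2245], [0.4553, -0.2961], [0.6398, -0.3654], [0.6606, -0.2798]]
scene brass 23 [220.4348 188.8696] [ 0.5513 -0.3153  0.109 ]
scene brass 23 [229.0435 196.087 ] [ 0.5632 -0.2766  0.1114]
scene paddle 104 [ 0.4971 -0.2765  0.149 ] [ 0.4738 -0.2868  0.1058] [1.3048 0.2936 1.4617]
238.52884615384616 174.45192307692307
scene boxtop 1005 (array([ 0.5584, -0.2976]), array([0.0958, 0.2033]), 73.38) 0.05062542406778858
side brass 53 [343.8679 240.9623] [ 0.5556 -0.2792  0.1094]
side brass 50 [353.48 251.54] [ 0.544  -0.317   0.1101]
side paddle 117 [ 0.482  -0.2819  0.161 ] [-0.1798 -0.8314  0.1273] [ 0.4935 -0.2675  0.9281]
324.9059829059829 240.97435897435898
side boxtop 1637 (array([ 0.5532, -0.2981]), array([0.0951, 0.202 ]), 74.89) 0.05093671799333244
```

```bash
cat >> h.py <<'E'
from scipy.spatial.transform import Rotation as R
ux=np.array([.332,-.943,0]);ux/=np.linalg.norm(ux);uy=np.array([-ux[1],ux[0],0]);O=np.array([.585,.168,0])
yaw=-np.deg2rad(16.3)
bx=np.array([np.cos(yaw),np.sin(yaw),0]);by=np.array([-bx[1],bx[0],0]);AX=np.array([.5555,-.2965,.05])-.03*bx
Z=np.array([0,0,1.])
def st(p): q=np.asarray(p)-O; return np.array([q@ux,q@uy,p[2]])
def bl(p): q=np.asarray(p)-AX; return np.array([q@bx,q@by,q[2]])
def quat(x,y):
    return R.from_matrix(np.c_[x,y,np.cross(x,y)]).as_quat()
def rd(f,u,v):
    T=np.linalg.inv(f['camera_from_world']);dd=T[:3,:3]@np.array([(u-f['cx'])/f['fx'],-(v-f['cy'])/f['fy'],-1]);return T[:3,3],dd/np.linalg.norm(dd)
def tri(f,a,g,b):
    o1,d1=rd(f,*a);o2,d2=rd(g,*b)
    t=np.linalg.lstsq(np.c_[d1,-d2],o2-o1,rcond=None)[0]
    p,q=o1+d1*t[0],o2+d2*t[1]; return (p+q)/2,np.linalg.norm(p-q)
E
python3 - <<'E'
from m import *
np.set_printoptions(suppress=True,precision=4)
for nm,a,b in (('tabL',(229.04,196.09),(353.48,251.54)),('tabR',(220.43,188.87),(343.87,240.96)),('tabL?',(229.04,196.09),(343.87,240.96)),('tabR?',(220.43,188.87),(353.48,251.54)),('paddle',(238.5,174.5),(324.9,241.0)),('tip',(190+257/5,155+58/5),(295+(490-378)/4,225+42/4)),('pbot',(190+236/5,155+128/5),(295+(519-378)/4,225+104/4))):
    p,e=tri(s,a,d,b); q=bl(p); print(nm,p,e,q,'ang',np.arctan2(q[0],q[2]),np.hypot(q[0],q[2]))
for nm,uv in (('brush',[(407,325),(415,322),(437,288)]),('sd',[(438,272),(449,236)])):
    print(nm,[st(ray(s,*x,.012)).round(3).tolist() for x in uv])
o=env.get_obs();r=R.from_quat(o['eef_rot']).as_matrix();T=np.linalg.inv(dict(np.load('pics/wrist.npz'))['camera_from_world'])
print('cam in tool',r.T@(T[:3,3]-o['eef_pos']))
for th in (30,35,40):
  t=np.deg2rad(th);x=-np.cos(t)*Z+np.sin(t)*ux
  for sg in (1,-1):
    q=quat(x,sg*uy)
    print(th,sg,'toolz·ux',np.cross(x,sg*uy)@ux,[None if (j:=env.solve_ik((O+ux*sx+Z*z).tolist(),q.tolist())) is None else np.round(j,2).tolist() for sx,z in ((-.12,.12),(-.1,.027),(-.0073,.027))])
for a in (-.6,0,.45):
  for sg in (1,-1):
    l=np.sin(a)*bx+np.cos(a)*Z
    j=env.solve_ik((AX+l*.086).tolist(),quat(-l,sg*by).tolist()); print(a,sg,None if j is None else np.round(j,2))
E
```

```text
tabL [ 0.5573 -0.2959  0.0881] 0.02010482172264947 [0.0315 0.0011 0.0381] ang 0.6920652200743499 0.04942368097030386
tabR [ 0.551  -0.2993  0.1234] 0.026916079604300768 [ 0.0265 -0.004   0.0734] ang 0.34625953781316116 0.07804397277915097
tabL? [ 0.5598 -0.2786  0.1057] 0.004273531228526476 [0.0291 0.0184 0.0557] ang 0.4815864126772189 0.06282862473916381
tabR? [ 0.5485 -0.3165  0.1061] 0.003352821048639693 [ 0.0289 -0.0212  0.0561] ang 0.4757609908284614 0.0630657132715629
paddle [ 0.4961 -0.2761  0.1427] 0.005928873865264296 [-0.0327  0.0029  0.0927] ang -0.33928235653843564 0.09832216679404156
tip [ 0.483  -0.2753  0.1669] 0.0018053306514688116 [-0.0455 -0.      0.1169] ang -0.3712477741084942 0.12540777543615914
pbot [ 0.5033 -0.2834  0.1139] 0.001113028679882863 [-0.0238 -0.0021  0.0639] ang -0.356168335414316 0.06813479112741504
brush [[-0.152, 0.146, 0.012], [-0.175, 0.134, 0.012], [-0.24, 0.019, 0.012]]
sd [[-0.245, -0.034, 0.012], [-0.283, -0.166, 0.012]]
cam in tool [-0.1587 -0.0007 -0.0747]
30 1 toolz·ux 0.8660254037844386 [[1.02, 0.47, -0.37, 0.44, -1.13, 2.18], [0.99, 0.
[... 347 characters left out ...]
, 0.56, -0.59, 0.69, -0.89, 2.04]]
35 -1 toolz·ux -0.8191520442889917 [[1.05, 0.5, -0.37, 0.49, -1.17, -1.01], [1.02, 0.6, -0.48, 0.56, -0.99, -1.11], [0.87, 0.56, -0.59, 0.69, -0.89, -1.1]]
40 1 toolz·ux 0.7660444431189779 [[1.07, 0.54, -0.37, 0.53, -1.23, 2.08], [1.04, 0.64, -0.47, 0.6, -1.05, 1.98], [0.9, 0.59, -0.59, 0.73, -0.95, 1.97]]
40 -1 toolz·ux -0.7660444431189779 [[1.07, 0.54, -0.37, 0.53, -1.23, -1.07], [1.04, 0.64, -0.47, 0.6, -1.05, -1.17], [0.9, 0.59, -0.59, 0.73, -0.95, -1.17]]
-0.6 1 None
-0.6 -1 None
0 1 [-0.18  0.31 -0.28  0.   -0.98 -1.68]
0 -1 [-0.18  0.31 -0.28  0.   -0.98  1.46]
0.45 1 [-0.2   0.65  0.19 -0.04 -1.56 -1.64]
0.45 -1 [-0.2   0.65  0.19 -0.04 -1.56  1.5 ]
```

Run:
```python
from h import *
s=dict(np.load('pics/scene.npz'))
print('stand',ray(s,515,305,0).round(2),st(ray(s,515,305,0)).round(2))
t=np.deg2rad(38);x=-np.cos(t)*Z+np.sin(t)*ux;q=quat(x,uy).tolist()
env.command_gripper(0.0)
env.move_l([.38,.45,.27],vel=.25)
env.move_to((O+ux*-.13+Z*.15).tolist(),q)
env.move_l((O+ux*-.10+Z*.026).tolist(),vel=.12)
o=env.get_obs();print(o['time'],st(o['eef_pos']),o['contact_force'],o['gripper_width'])
a=grab('scene')['frame'];b=grab('side')['frame']
c=np.zeros((440,800,3),np.uint8)
c[:,:400]=cv2.resize(a[190:322,300:420],(400,440));c[:300,400:]=cv2.resize(b[110:230,170:330],(400,300))
cv2.imwrite('pics/p1.png',c[:,:,::-1])
```

```text
stand [0.47 0.62 0.  ] [-0.47  0.04  0.  ]
5.6833 [-0.10046777  0.00048089  0.02661121] [-0.44993757 -0.2189017  -0.12805715] 0.0005293686665263893
```

View pics/p1.png

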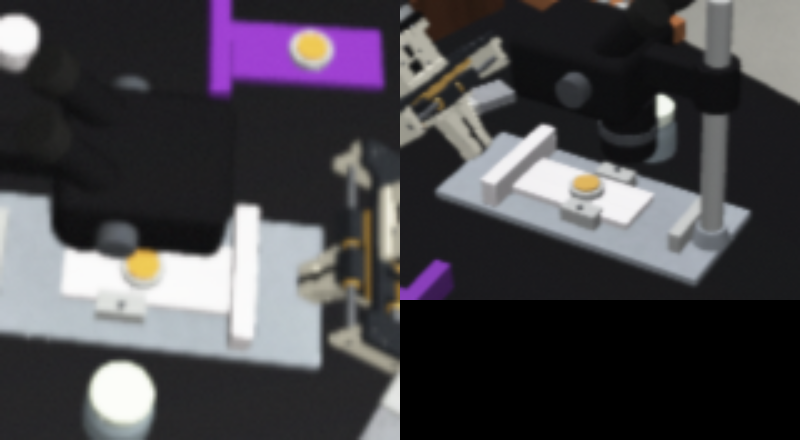

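The closed fingertips, at (305,280) in the picture, face the middle of the bar at (244,275). I'll push now.

Run:
```python
from h import *
P=lambda sx:(O+ux*sx+Z*.026).tolist()
def rep(t):
    o=env.get_obs();print(t,round(o['time'],2),st(o['eef_pos']).round(4),'F',[round(float(o['contact_force']@u),2) for u in (ux,uy,Z)])
env.move_l(P(-.07),vel=.1);rep('pre')
h=env.move_l(P(-.045),vel=.05,threshold=10);rep(('a',h))
for k in range(4):
    h=env.move_l(P(.006),vel=.04,threshold=13);rep(('b',h))
    if st(env.get_obs()['eef_pos'])[0]>-.012 : break
```

```text
pre 6.23 [-0.0689 -0.0001  0.0262] F [-0.46, -0.03, 0.6]
('a', False) 6.88 [-0.0445 -0.0002  0.0261] F [-1.16, -0.35, 0.66]
('b', True) 7.83 [-0.0057  0.0014  0.0257] F [-5.06, 0.43, 1.07]
```

Run:
```python
from h import *
P=lambda sx:(O+ux*sx+Z*.026).tolist()
def rep(t):
    o=env.get_obs();print(t,round(o['time'],2),st(o['eef_pos']).round(4),'F',[round(float(o['contact_force']@u),2) for u in (ux,uy,Z)])
h=env.move_l(P(.004),vel=.02,threshold=11);rep(('c',h)); env.dwell(.3);rep('d')
b=grab('side')['frame']
env.move_l(P(-.05),vel=.12);rep('back')
a=grab('scene')['frame'];b2=grab('side')['frame']
c=np.zeros((600,800,3),np.uint8)
c[:300,:400]=cv2.resize(b[110:230,170:330],(400,300));c[:300,400:]=cv2.resize(b2[110:230,170:330],(400,300))
c[300:,:400]=cv2.resize(a[195:315,270:430],(400,300))
cv2.imwrite('pics/p2.png',c[:,:,::-1])
```

```text
('c', True) 8.1 [-0.0057  0.0023  0.0253] F [-3.84, -0.9, 1.15]
d 8.4 [-0.0059  0.0021  0.0251] F [-3.01, 0.3, 0.23]
back 8.97 [-0.0498 -0.0004  0.0257] F [-0.26, -0.09, -0.5]
```

View pics/p2.png

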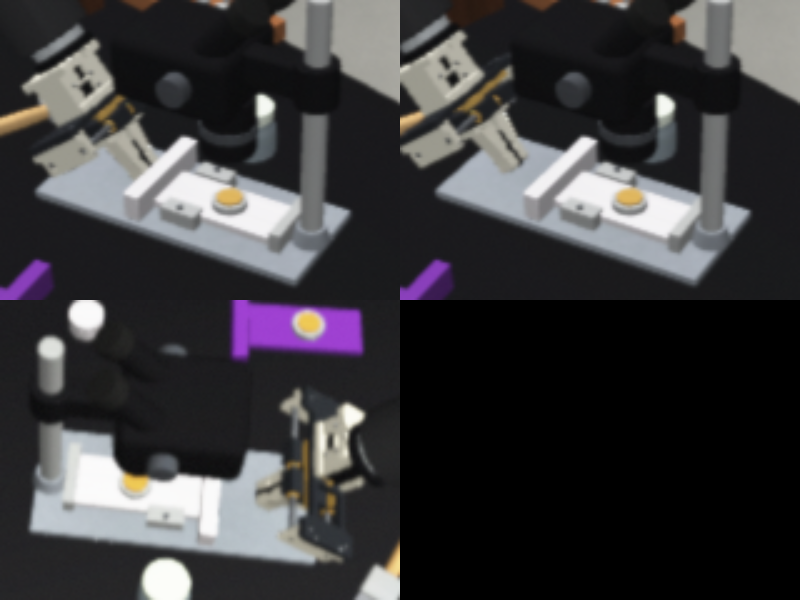

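The tongue end is against the end stop in both views (scene panel (75,480), side panel (275,235)), so the slide is home. Next is the lever. I'll check reachability, then move over at a safe height.

Run:
```python
from h import *
def pose(a,tilt,r=.105,sg=1,back=0):
    l=np.sin(a)*bx+np.cos(a)*Z; x=-(np.sin(tilt)*bx+np.cos(tilt)*Z)
    return (AX+l*r+x*(.0188-back)).tolist(),quat(x,sg*by).tolist()
for a,tl in ((-.36,-.36),(-.36,-.25),(-.36,-.15),(-.36,0),(.48,.48),(.48,.3)):
    for bk in (0,.1):
        print(a,tl,bk,[None if (j:=env.solve_ik(*pose(a,tl,sg=sg,back=bk))) is None else np.round(j,2).tolist() for sg in (1,-1)])
t=np.deg2rad(38);x=-np.cos(t)*Z+np.sin(t)*ux;q=quat(x,uy).tolist()
env.move_l((O+ux*-.15+Z*.12).tolist(),vel=.2)
env.move_l([.40,.30,.38],vel=.3)
o=env.get_obs();print(o['time'],o['eef_pos'],o['joint_pos'])
for p in ([.42,.1,.42],[.42,-.15,.42],[.45,-.2,.38]):
    for sg in (1,-1):
        j=env.solve_ik(p,quat(-Z,sg*by).tolist());print(p,sg,None if j is None else np.round(j,2))
```

```text
-0.36 -0.36 0 [[-0.13, 0.09, -0.7, 0.13, -0.42, -1.83], [-0.13, 0.09, -0.7, 0.13, -0.42, 1.31]]
-0.36 -0.36 0.1 [[-0.12, -0.08, -0.61, 0.09, -0.68, -1.8], [-0.12, -0.08, -0.61, 0.09, -0.68, 1.34]]
-0.36 -0.25 0 [[-0.15, 0.14, -0.59, 0.06, -0.6, -1.76], [-0.15, 0.14, -0.59, 0.06, -0.6, 1.39]]
-0.36 -0.25 0.1 [[-0.14, -0.0, -0.49, 0.05, -0.84, -1.75], [-0.14, -0.0, -0.49, 0.05, -0.84, 1.39]]
-0.36 -0.15 0 [[-0.15, 0.18, -0.49, 0.03, -0.74, -1.72], [-0.15, 0.18, -0.49, 0.03, -0.74, 1.42]]
-0.36 -0.15 0.1 [[-0.15, 0.07, -0.38, 0.02, -0.97, -1.72], [-0.15, 0.07, -0.38, 0.02, -0.97, 1.42]]
-0.36 0 0 [[-0.17, 0.26, -0.37, 0.0, -0.94, -1.69], [-0.17, 0.26, -0.37, 0.0, -0.94, 1.45]]
-0.36 0 0.1 [[-0.17, 0.18, -0.23, 0.0, -1.16, -1.69], [-0.17, 0.18, -0.23, 0.0, -1.16, 1.45]]
0.48 0.48 0 [[-0.21, 0.67, 0.22, -0.04, -1.6, -1.64], [-0.21, 0.67, 0.22, -0.04, -1.6, 1.5]]
0.48 0.48 0.1 [[-0.21, 0.69, 0.47, -0.04, -1.82, -1.65], [-0.21, 0.69, 0.47, -0.04, -1.82, 1.5]]
0.48 0.3 0 [[-0.2, 0.56, 0.07, -0.03, -1.38, -1.65], [-0.2, 0.56, 0.07, -0.03, -1.38, 1.49]]
0.48 0.3 0.1 [[-0.2, 0.55, 0.27, -0.02, -1.59, -1.65], [-0.2, 0.55, 0.27, -0.02, -1.59, 1.49]]
11.025 [0.40000591 0.29940195 0.37861594] [ 1.31320374  0.21256828 -0.16790577  0.35973622 -1.7473639   2.13187962]
[0.42, 0.1, 0.42] 1 [ 2.92 -1.27 -0.12  0.   -2.72  1.51]
[0.42, 0.1, 0.42] -1 [ 0.69 -0.13 -0.12  0.   -1.58  0.59]
[0.42, -0.15, 0.42] 1 [ 2.35 -1.28 -0.1   0.   -2.76  2.07]
[0.42, -0.15, 0.42] -1 [ 0.1  -0.1  -0.1   0.   -1.57  1.18]
[0.45, -0.2, 0.38] 1 [ 2.32 -1.38 -0.1   0.   -2.84  2.1 ]
[0.45, -0.2, 0.38] -1 [-0.02 -0.01 -0.1   0.   -1.48  1.3 ]
```

```bash
cat >> h.py <<'E'
def pose(a,tilt,r=.105,sg=-1,back=0):
    l=np.sin(a)*bx+np.cos(a)*Z; x=-(np.sin(tilt)*bx+np.cos(tilt)*Z)
    return (AX+l*r+x*(.0188-back)).tolist(),quat(x,sg*by).tolist()
E
python3 - <<'E'
from h import *
env.goto_joints(env.solve_ik([.42,.1,.42],quat(-Z,-by).tolist()))
env.move_to([.42,-.2,.38],quat(-Z,-by).tolist())
f=grab('wrist');s=grab('scene')
env.command_gripper(.088)
env.move_to(*pose(-.36,-.36,back=.09))
o=env.get_obs();print(o['time'],bl(o['eef_pos']),o['eef_pos'])
w=grab('wrist');d=grab('side')
c=np.zeros((600,800,3),np.uint8)
c[:300,:400]=cv2.resize(f['frame'],(400,300));c[300:,:400]=cv2.resize(w['frame'],(400,300));c[:300,400:]=cv2.resize(s['frame'][150:255,180:320],(400,300));c[300:,400:]=cv2.resize(d['frame'][200:320,270:430],(400,300))
cv2.imwrite('pics/l1.png',c[:,:,::-1])
E
```

```text
15.9083 [-6.12635048e-02  2.98142942e-06  1.66115503e-01] [ 0.46790564 -0.27088251  0.2161155 ]
```

View pics/l1.png

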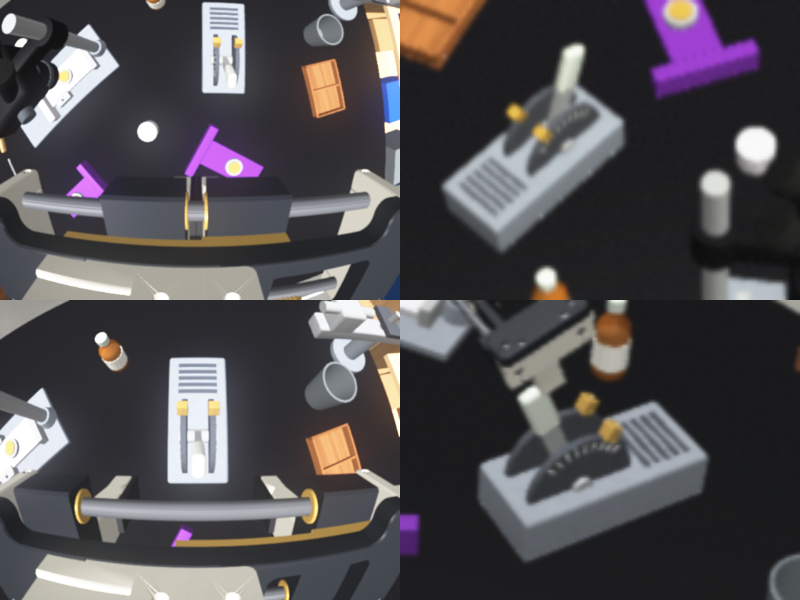

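The wrist view (lower left) shows the box square to the gripper. The paddle is at about (197,462), between the open fingers, and the tabs are at (182,408) and (213,408). I'll refine the tab angle and the paddle's y from this wrist view.

```bash
cat >> h.py <<'E'
def fray(f,u,v):
    a=(np.asarray(u,float)-f['cx'])/f['fx'];b=(np.asarray(v,float)-f['cy'])/f['fy'];r=np.hypot(a,b)+1e-12
    dd=np.stack([np.sin(r)*a/r,-np.sin(r)*b/r,-np.cos(r)],-1);T=np.linalg.inv(f['camera_from_world']);return T,dd
def fpts(f):
    z=f['z_map'];v,u=np.mgrid[:z.shape[0],:z.shape[1]];T,dd=fray(f,u,v)
    sc=z/np.maximum(-dd[...,2],.05); return (dd*sc[...,None])@T[:3,:3].T+T[:3,3]
def wristtabs(f):
    P=fpts(f);c=f['frame'].astype(int);q=(P-AX);B=np.stack([q@bx,q@by,q[...,2]],-1)
    ok=(abs(B[...,0])<.14)&(abs(B[...,1])<.05)&(f['z_map']>0)
    m=((c[...,0]-c[...,2]>60)&ok&(B[...,2]>.02)).astype(np.uint8)
    k,lab,sx,cen=cv2.connectedComponentsWithStats(m)
    for i in range(1,k):
        if sx[i,4]>15:
            p=B[lab==i]; print('brass',sx[i],cen[i].round(1),np.median(p,0).round(4),'x rng',np.percentile(p[:,0],[3,97]).round(4),'y rng',np.percentile(p[:,1],[3,97]).round(4),'ang',round(float(np.arctan2(np.median(p[:,0]),np.median(p[:,2]))),3))
    w=ok&(c.min(2)>140)&(B[...,2]>.06); p=B[w]; print('paddle',w.sum(),p.min(0).round(4),p.max(0).round(4),np.median(p,0).round(4))
    tp=ok&(abs(B[...,2])<.006)&(c.min(2)>90);p=q[tp]@np.c_[bx,by];r=cv2.minAreaRect(p.astype(np.float32));print('boxtop',r)
E
python3 - <<'E'
from h import *
w=dict(np.load('pics/wrist.npz'));wristtabs(w)
x=cv2.resize(w['frame'][70:270,210:350],(560,800))[:600];cv2.imwrite('pics/w1.png',x[:,:,::-1])
E
```

```text
brass [248 141  15  21 284] [254.9 150.8] [0.027  0.0177 0.0613] x rng [0.0214 0.0367] y rng [0.0115 0.0239] ang 0.415
brass [292 141  15  21 291] [298.8 150.8] [ 0.0271 -0.0213  0.0611] x rng [0.0215 0.0369] y rng [-0.0276 -0.0154] ang 0.418
brass [104 265  22  48 502] [112.2 288.6] [-0.0627  0.0477  0.2562] x rng [-0.07   -0.0568] y rng [0.047  0.0489] ang -0.24
brass [422 264  24  50 615] [435.4 288.4] [-0.0628 -0.046   0.2558] x rng [-0.0704 -0.0569] y rng [-0.0471 -0.0453] ang -0.241
brass [ 246  320  216   25 1925] [355.3 336. ] [-0.0734 -0.0196  0.2625] x rng [-0.0742 -0.0726] y rng [-0.0483  0.006 ] ang -0.273
brass [390 392  15  28 211] [398.6 404.2] [-0.112  -0.046   0.2356] x rng [-0.1169 -0.1088] y rng [-0.0469 -0.0453] ang -0.444
paddle 22487 [-0.1198 -0.05    0.0601] [0.0371 0.05   0.2888] [-0.0776  0.0085  0.2801]
boxtop ((0.03051374852657318, -0.001965772360563278), (0.09120268374681473, 0.19835972785949707), 89.95516204833984)
```

View pics/w1.png

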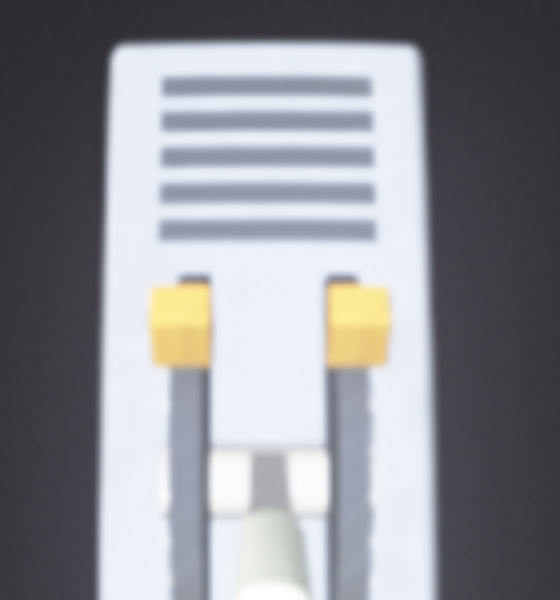

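```bash
sed -i 's/^Z=np.array/AX=AX-.0019*by+.0005*bx\nZ=np.array/' h.py
python3 - <<'E'
from h import *
from scipy.optimize import least_squares
w=dict(np.load('pics/wrist.npz'));P=fpts(w);c=w['frame'].astype(int);q=P-AX;B=np.stack([q@bx,q@by,q[...,2]],-1)
m=(c[...,0]-c[...,2]>60)&(abs(B[...,1])<.03)&(B[...,0]>.015)&(B[...,0]<.045)&(B[...,2]>.03)&(B[...,2]<.08)
p=B[m][:,[0,2]];print(len(p))
for v in range(141,162):
    r=m[v]; 
    if r.any():print(v,np.median(B[v][r],0).round(4))
def res(t):
    th,dz=t;e=np.array([np.sin(th),np.cos(th)]);n=np.array([e[1],-e[0]]);pp=p+[0,dz]
    return np.minimum(abs(pp@e-.069),abs(pp@n+.006))
for th0 in (.3,.4,.5):
    for free in (0,1):
        s=least_squares((lambda t:res((t[0],t[1]*free))),[th0,0],loss='soft_l1',f_scale=.001);print(th0,free,s.x,s.cost)
E
```

```text
568
141 [ 0.0371 -0.0162  0.0592]
142 [ 0.0359 -0.0136  0.0601]
143 [ 0.0347 -0.0135  0.061 ]
144 [ 0.0338 -0.0135  0.0611]
145 [ 0.0326 -0.0135  0.0619]
146 [ 0.0316 -0.      0.0622]
147 [ 0.0304 -0.0001  0.063 ]
148 [ 0.0293 -0.0001  0.0634]
149 [ 0.0283 -0.0001  0.0637]
150 [ 0.0273 -0.0001  0.0644]
151 [ 0.0264 -0.0001  0.0641]
152 [ 0.0257 -0.0001  0.0634]
153 [ 0.025  -0.0134  0.0625]
154 [0.0245 0.     0.061 ]
155 [0.0239 0.0134 0.0599]
156 [ 0.0232 -0.0135  0.0586]
157 [ 0.0228 -0.0135  0.0567]
158 [ 0.0222 -0.0136  0.0552]
159 [0.0216 0.0004 0.0539]
160 [ 0.021  -0.0138  0.0524]
161 [0.0203 0.0145 0.0514]
0.3 0 [0.47848892 0.        ] 0.00013649805171842095
0.3 1 [ 0.48442308 -0.00085366] 8.367005764673002e-05
0.4 0 [0.47849045 0.        ] 0.00013649805170261447
0.4 1 [ 0.48442308 -0.00085366] 8.367005764673007e-05
0.5 0 [0.4784894 0.       ] 0.0001364980514913594
0.5 1 [ 0.48442308 -0.00085366] 8.367005764673004e-05
```

The tab angle is about 0.48 rad, and the wrist fit agrees with the triangulation. I'll grip the paddle and swing it along the arc.

Run:
```python
from h import *
def rep(t):
    o=env.get_obs();print(t,round(o['time'],2),bl(o['eef_pos']).round(4),'F',np.round([o['contact_force']@u for u in (bx,by,Z)],1),round(o['gripper_width'],4))
a0=-.36
p,q=pose(a0,a0,back=.09);env.move_l(p,vel=.1,rotation=q)
p,q=pose(a0,a0);print(env.move_l(p,vel=.08,rotation=q,threshold=8));rep('down')
env.command_gripper(0.0);rep('grip')
if .011<env.get_obs()['gripper_width']<.018:
    for a in np.linspace(a0,.475,9)[1:]:
        p,q=pose(a,a);env.move_l(p,vel=.06,rotation=q)
    rep('arc')
d=grab('side');s=grab('scene')
c=np.zeros((300,800,3),np.uint8);c[:,400:]=cv2.resize(s['frame'][150:255,180:320],(400,300));c[:,:400]=cv2.resize(d['frame'][200:320,270:430],(400,300))
cv2.imwrite('pics/g1.png',c[:,:,::-1])
```

```text
False
down 17.53 [-0.0302  0.      0.0812] F [-0.2 -0.1  0.4] 0.0874
grip 18.68 [-0.0304 -0.0006  0.0807] F [ 1.5 -5.5 -0.6] 0.0141
arc 21.07 [ 0.0405 -0.0005  0.0765] F [ 1.6 -0.7  4.6] 0.0137
```

View pics/g1.png

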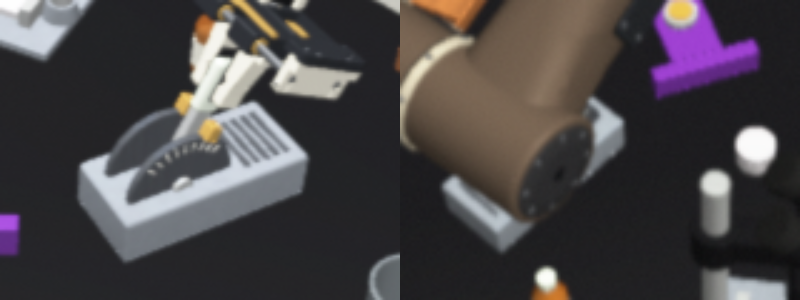

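The paddle is gripped and the lever stands between the tabs (side panel (190,115)). I'll release, back out and inspect.

Run:
```python
from h import *
env.dwell(.3);env.command_gripper(.088)
a=.475
p,q=pose(a,a,back=.11);env.move_l(p,vel=.12,rotation=q)
wa=grab('wrist');cv2.imwrite('pics/w2.png',cv2.resize(wa['frame'],(560,420))[:,:,::-1])
env.move_to([.42,-.2,.38],quat(-Z,-by).tolist())
d=grab('side');s=grab('scene');w=grab('wrist')
np.savez('pics/wa.npz',**wa)
c=np.zeros((600,800,3),np.uint8);c[:300,400:]=cv2.resize(s['frame'][150:255,180:320],(400,300),interpolation=2);c[:300,:400]=cv2.resize(d['frame'][215:305,290:410],(400,300),interpolation=2)
c[300:,:400]=cv2.resize(w['frame'],(400,300));c[300:,400:]=cv2.resize(s['frame'][195:315,270:430],(400,300))
cv2.imwrite('pics/g2.png',c[:,:,::-1]);print(env.get_obs()['time'])
P=fpts(wa);cc=wa['frame'].astype(int);qq=P-AX;B=np.stack([qq@bx,qq@by,qq[...,2]],-1)
ok=(wa['z_map']>0)&(B[...,0]>-.02)&(B[...,0]<.09)
m=ok&(abs(B[...,1])<.0045)&(B[...,2]>.02)&(B[...,2]<.14)
p=B[m];r=np.hypot(p[:,0],p[:,2]);print(len(p))
for lo in np.arange(.03,.13,.01):
    k=(r>lo)&(r<lo+.01)
    if k.any():print(lo.round(3),k.sum(),np.median(p[k],0).round(4),np.median(np.arctan2(p[k,0],p[k,2])).round(3))
```

```text
25.1
635
0.03 24 [ 0.0229 -0.      0.027 ] 0.702
0.04 24 [0.0273 0.     0.037 ] 0.635
0.05 27 [0.0311 0.0005 0.0448] 0.607
0.06 11 [ 0.0342 -0.0004  0.0513] 0.587
0.07 5 [0.0446 0.0014 0.0651] 0.601
0.08 34 [ 0.0474 -0.0003  0.0706] 0.591
0.09 36 [ 0.0514 -0.0002  0.0794] 0.574
0.1 41 [ 0.0557 -0.0002  0.0886] 0.561
0.11 45 [ 0.0603 -0.0001  0.0977] 0.552
0.12 388 [0.0554 0.0003 0.1127] 0.457
```

View pics/g2.png

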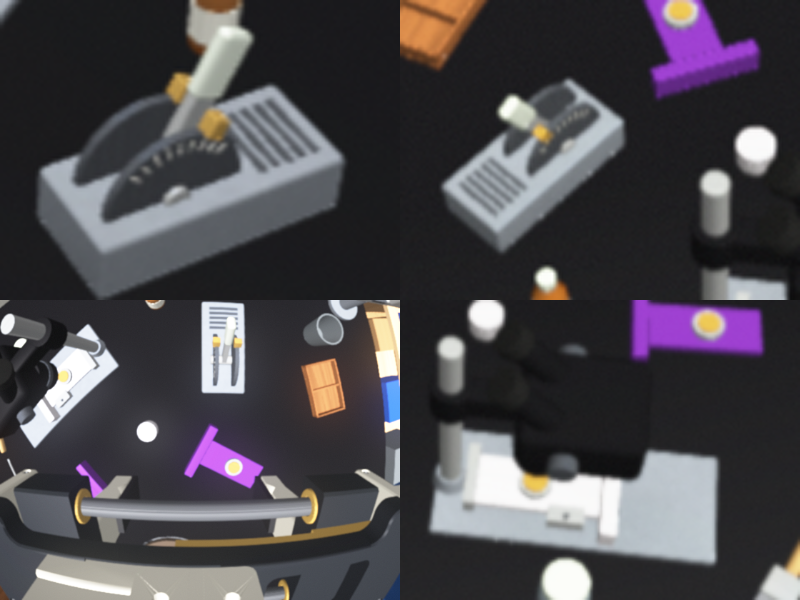

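View pics/w2.png

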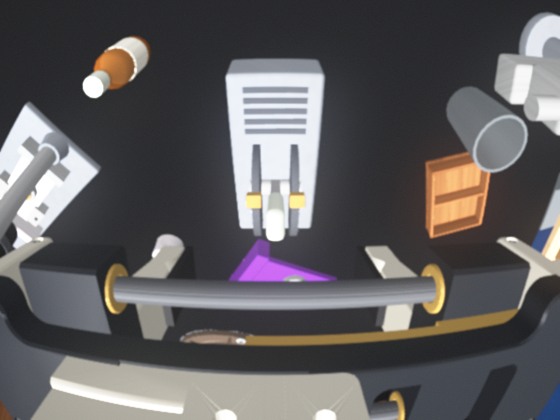

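Run:
```python
from h import *
from scipy.optimize import least_squares
wa=dict(np.load('pics/wa.npz'));P=fpts(wa);cc=wa['frame'].astype(int);qq=P-AX;B=np.stack([qq@bx,qq@by,qq[...,2]],-1)
z=(wa['z_map']>0)
m=z&(cc[...,0]-cc[...,2]>60)&(abs(B[...,1])<.03)&(abs(B[...,1])>.012)&(B[...,0]>.01)&(B[...,0]<.05)&(B[...,2]>.03)&(B[...,2]<.08)
tab=B[m][:,[0,2]]
r=np.hypot(B[...,0],B[...,2])
m=z&(abs(B[...,1])<.005)&(r>.075)&(r<.135)&(B[...,0]>0)&(B[...,2]>.04)
pad=B[m][:,[0,2]];m=z&(abs(B[...,1])<.004)&(r>.03)&(r<.066)&(B[...,2]>.02)&(B[...,0]>.01); bar=B[m][:,[0,2]]
def fit(p,top,half,name):
    def res(t):
        e=np.array([np.sin(t[0]),np.cos(t[0])]);n=np.array([e[1],-e[0]])
        return np.minimum(np.minimum(abs(p@e-top),abs(p@n-half)),abs(p@n+half))
    for t0 in (.4,.5):
        s=least_squares(res,[t0],loss='soft_l1',f_scale=.001);print(name,len(p),s.x,np.median(abs(res(s.x))))
fit(tab,.069,.006,'tab');fit(pad,.125,.013,'paddle');fit(bar,.5,.009,'bar')
# 2D-line cross-check: scene/side triangulation of released lever
s=dict(np.load('pics/scene.npz'));d=dict(np.load('pics/side.npz'))
def cen(f,r,kind):
    x0,y0,x1,y1=r;c=f['frame'][y0:y1,x0:x1].astype(int)
    m=(c[...,0]-c[...,2]>70) if kind=='b' else ((c.min(2)>150)&(np.arange(y0,y1)[:,None]<247))
    k,l,stt,ce=cv2.connectedComponentsWithStats(m.astype(np.uint8));return [(stt[i,4],(ce[i]+[x0,y0]).round(1).tolist()) for i in range(1,k) if stt[i,4]>8]
print(cen(s,(200,175,250,215),'b'),cen(d,(335,225,375,262),'b'),cen(s,(205,175,240,205),'w'),cen(d,(340,218,372,250),'w'))
```

```text
tab 435 [0.4758645] 0.0007275392948199455
tab 435 [0.47586451] 0.000727539329141616
paddle 599 [0.43624444] 0.0005076628018141419
paddle 599 [0.43624443] 0.0005076635163250767
bar 71 [0.44085653] 0.00012315682969141033
bar 71 [0.44085654] 0.0001231565859933642
[(np.int32(22), [229.2, 196.2])] [(np.int32(37), [343.0, 240.4]), (np.int32(49), [353.5, 251.6])] [(np.int32(89), [220.7, 188.9]), (np.int32(33), [212.5, 202.0]), (np.int32(27), [223.6, 201.7]), (np.int32(18), [237.8, 202.1])] [(np.int32(292), [354.0, 229.7]), (np.int32(38), [365.2, 244.1])]
```

Same-view fits put the lever at 0.44 and the tabs at 0.476. That is about 4 mm at the paddle point, inside the 8 mm tolerance. There is time to halve the error, so I'll regrip and nudge it.

Run:
```python
from h import *
from scipy.optimize import least_squares
def rep(t):
    o=env.get_obs();print(t,round(o['time'],2),bl(o['eef_pos']).round(4),'F',np.round([o['contact_force']@u for u in (bx,by,Z)],1),round(o['gripper_width'],4))
a=.44
env.move_to(*pose(a,a,back=.11))
p,q=pose(a,a);print(env.move_l(p,vel=.1,rotation=q,threshold=8));rep('down')
env.command_gripper(0.);rep('grip')
a=.482;p,q=pose(a,a);env.move_l(p,vel=.03,rotation=q);env.dwell(.3);rep('nudge')
env.command_gripper(.088)
p,q=pose(a,a,back=.11);env.move_l(p,vel=.12,rotation=q)
wa=grab('wrist')
env.move_to([.42,-.2,.38],quat(-Z,-by).tolist());rep('end')
P=fpts(wa);cc=wa['frame'].astype(int);qq=P-AX;B=np.stack([qq@bx,qq@by,qq[...,2]],-1)
z=(wa['z_map']>0);r=np.hypot(B[...,0],B[...,2])
m=z&(cc[...,0]-cc[...,2]>60)&(abs(B[...,1])<.03)&(abs(B[...,1])>.012)&(B[...,0]>.01)&(B[...,0]<.05)&(B[...,2]>.03)&(B[...,2]<.08)
tab=B[m][:,[0,2]]
m=z&(abs(B[...,1])<.005)&(r>.075)&(r<.135)&(B[...,0]>0)&(B[...,2]>.04);pad=B[m][:,[0,2]]
m=z&(abs(B[...,1])<.004)&(r>.03)&(r<.066)&(B[...,2]>.02)&(B[...,0]>.01); bar=B[m][:,[0,2]]
def fit(p,top,half,name):
    def res(t):
        e=np.array([np.sin(t[0]),np.cos(t[0])]);n=np.array([e[1],-e[0]])
        return np.minimum(np.minimum(abs(p@e-top),abs(p@n-half)),abs(p@n+half))
    s=least_squares(res,[.46],loss='soft_l1',f_scale=.001);print(name,len(p),s.x,np.median(abs(res(s.x))))
fit(tab,.069,.006,'tab');fit(pad,.125,.013,'paddle');fit(bar,.5,.009,'bar')
d=grab('side');s=grab('scene')
c=np.zeros((600,800,3),np.uint8);c[:300,:400]=cv2.resize(d['frame'][215:305,290:410],(400,300),interpolation=2);c[:300,400:]=cv2.resize(s['frame'][195:315,270:430],(400,300))
c[300:,:400]=cv2.resize(d['frame'],(400,300));c[300:,400:]=cv2.resize(d['frame'][110:230,170:330],(400,300))
cv2.imwrite('pics/g3.png',c[:,:,::-1])
```

```text
False
down 27.42 [ 0.0373 -0.      0.0786] F [ 0.2 -0.8  0.1] 0.0875
grip 28.56 [ 0.0367 -0.0005  0.078 ] F [ 0.  -3.  -1.1] 0.014
nudge 29.12 [ 0.0397 -0.0005  0.0767] F [-1.4 -5.2  2.6] 0.0136
end 32.61 [-0.1274  0.0566  0.3298] F [ 1.4  0.9 -0.4] 0.0874
tab 445 [0.47727465] 0.0005828711844495793
paddle 579 [0.47373845] 0.0004826419602548832
bar 53 [0.47931179] 9.166442937093809e-05
```

View pics/g3.png

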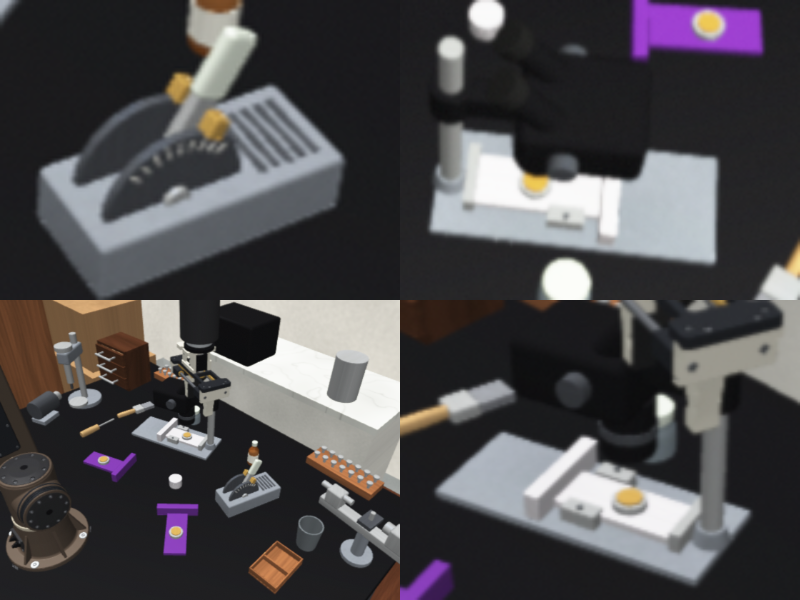

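The lever is at 0.474–0.479 and the tabs at 0.477. The slide is against its stop, the bystanders are in place and the arm is clear. Handing in.

Run:
```python
from h import *
env.dwell(.3);env.sign_off()
```

```text
the job is handed in; nothing more can be done
```

I pushed the aluminium slide home, set the lamp lever in line with the index tabs, and handed the job in at about 33 s of the 72 s allowed. The hand-in reports no verdict.

- **Slide:** I pushed the middle of its end bar with closed fingers, leaning the tool 38° away from the microscope head. The push stopped on a 13 N force rise. A second press stopped on an 11 N rise with no further travel. Both camera views show the tongue against the end stop.
- **Lever:** I gripped the paddle, swung it along its arc and let go. The first check found it about 0.04 rad short (4 mm at the paddle point, against the 8 mm allowed). I regripped it, nudged it and released it again.
- **Last checks:** From the wrist camera, the paddle fits at 0.474 rad, the lever bar at 0.479 and the tabs at 0.477, so the error is under 1 mm. The tabs had not moved measurably. The bystanders in view looked unmoved, and the arm was clear.
- **One disagreement:** After the first swing the arm's own position gave the lever as about 0.48 rad, while the camera gave 0.44. I went by the camera.

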